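# Stir small beads through a screening pan

## Robot

A 6-joint arm with a two-finger parallel gripper is mounted at the origin on the work surface. World frame = base frame: x ahead of the robot, y to its left, z up, the work surface at z = 0. Lengths are in mm, angles in degrees, forces in N, time in s.
With the tool pointing down it reaches from about 325 to 850 mm from the base axis. Payload 4.4 kg.
Tool frame: the origin (TCP) lies between the finger pads; the fingertips stand robot.nose_length ahead of it and the grasp point (between the pads) lies 6 mm ahead of it (robot.nose_length is the distance from the TCP to the fingertips, in mm); z points along the fingers, y is the line along which they close (so a half turn about z gives the same grasp; the last joint's range is limited). The gripper opens to 94 mm and grips with 3 to 60 N. Pads are 16 mm wide; open, the fingers measure 119 mm over their backs; the gripper's body (75 mm by 177 mm) begins 78 mm behind the grasp point.
Start: joints at [-76.69, 11.837, 88.321, -0, 79.842, -8.623], TCP at [214.762, -533.39, 230.447] pointing down, gripper open.
Joint ranges: [-156.59, 156.59], [-49.26, 127.26], [12.9, 141.05], [-63.56, 243.56], [4.71, 150.69], [-161.64, 161.64]. Speed limits (degrees/s): [159.86, 159.86, 180, 180, 180, 180].

## Interface

Orientations are given as [roll, pitch, yaw] about the fixed x, y, z axes, in that order (R = Rz(yaw) Ry(pitch) Rx(roll)).
In Python, from rig import get_obs, cams, job, robot gives the robot as it stands.
- The arm moves only by the tool play_rows, never from a script. Its argument "rows" is text: rows parted by semicolons, each of 7 numbers parted by spaces: the shift along the world's x, y, z in m, then the turn, a rotation vector about the world's x, y, z in rad, then the finger opening in m, from 0 to 0.094. A call has 1 to 20 rows; each row is the pose to reach, as a shift and turn from the pose commanded when the call began; what a row does not reach only later rows make up. A row lasts 1/10 s, in which the tool goes at most 50 mm and 8.59 degrees, less where a joint would pass 70% of its speed; a pose out of reach is approached as far as the arm can. A call with a gripper value outside its range is refused whole. The fingers move at their own pace and stop on an object; "newtons" is the grip in N (left out, the last holds). Time passes only in rows, so rows that repeat a pose let the fingers close. It gives the time, the measured TCP pose, the force, the opening and the grip force at its end, in the units of the state.
- get_obs(): the state, without advancing time (a new reading comes with each control period).
- cams.grab_frame(name): name is "side" or "top" or "wrist"; returns a dict with "pixels" (480x640x3 uint8, red, green, blue), "depth" (480x640 float32, mm along the optical axis (not along the pixel's ray), 0 where there is no reading), "camera_matrix" (3x3 intrinsics, pixels), "R" (3x3) and "t" (3): a world point X has camera coordinates R X + t. Camera axes: x right, y down, z forward; pixel columns grow to the right and rows downward; lengths in mm; the calibration is good to about 2 mm. A picture is of the moment at which its call begins.
- job.job_done(): hands the job in; it is judged then, once.
The state is a dict: "clock": time; "q": joint angles; "qd": joint speeds; "joint_torque": joint torques, N m; "tcp_pos": TCP position; "tcp_rot": TCP orientation; "contact_force": force on the tool from outside, world axes, zero at the start; "torque": the same for the moment, N m; "finger_gap": finger opening in mm; "grasp_force": force on a finger pad.
Only numpy, scipy, OpenCV 4.12 (cv2) and the standard library are available. Lean on these libraries where they do the work, as an engineer would, in place of code of your own. Each camera call takes 0.05 s, during which the arm holds its last target. There are 200 camera calls.

## Task

Take the paddle from its stand and stir the steel beads in the round screening pan with it until all four small beads have dropped through the holes into the yellow tray; the three large beads stay in the pan on the screen. Then stand the paddle back upright in its stand, right down in the slot, and let go. Move beads only with the paddle, never with the gripper, spill none, and leave the spray can, jar and tape measure as they are.

Things in the scene. Friction and masses are not known exactly. Their poses are not given: they have to be found in the camera images.
- pan: Screening pan, fixed: a 190 mm square yellow catch tray (34 mm high walls) on the table; above it on four corner legs a 5 mm thick aluminium screen whose upper face is 75 mm above the table, with a round steel wall standing on it (inner radius 88 mm, 5 mm thick, rim 115 mm above the table). Origin: centre of its underside, z up; the square sides lie along its x and y.
- screen (a point): Centre of the screen's upper face (75 mm above the table), axes as the pan's.
- paddle: Stirring paddle, 120 g, 145 mm long, standing upright in the stand with its foot 6 mm above the table. Origin: centre of its foot; z points up along it. The lowest 55 mm is a steel blade 34 mm wide along its x and 8 mm thick along its y; above that, from 50 to 145 mm, a wooden shank of 16 x 16 mm square section (sides along x and y).
- foot (a point): The paddle's foot: centre of the blade's lower edge.
- stand: Paddle stand, fixed black block 64 mm (its x) by 44 mm (its y), 50 mm high. Its slot, open at the top, is 42 mm along x by 16 mm along y, floor 6 mm above the table. Origin: centre of its underside.
- slot (a point): Centre of the stand's slot mouth, 50 mm above the table, axes as the stand's.
- can: Bystander: grey spray can, radius 28 mm, 150 mm high. Origin: centre of its underside.
- jar: Bystander: jar with lid, radius 34 mm, 85 mm high. Origin: centre of its underside.
- tape: Bystander: black tape measure 68 x 36 x 62 mm high. Origin: centre of its underside.
- hole0 (a point): Centre of one of the screen's four holes, at the screen's upper face: a square of 26 mm whose sides lie along the pan's x and y, 72 mm from the pan's centre.
- hole1 (a point): Centre of one of the screen's four holes, at the screen's upper face: a square of 26 mm whose sides lie along the pan's x and y, 72 mm from the pan's centre.
- hole2 (a point): Centre of one of the screen's four holes, at the screen's upper face: a square of 26 mm whose sides lie along the pan's x and y, 72 mm from the pan's centre.
- hole3 (a point): Centre of one of the screen's four holes, at the screen's upper face: a square of 26 mm whose sides lie along the pan's x and y, 72 mm from the pan's centre.
- small0: Small steel bead: a barrel 16 mm in diameter and 14 mm high, 22 g, that passes through the holes. Origin: its centre.
- small1: Small steel bead: a barrel 16 mm in diameter and 14 mm high, 22 g, that passes through the holes. Origin: its centre.
- small2: Small steel bead: a barrel 16 mm in diameter and 14 mm high, 22 g, that passes through the holes. Origin: its centre.
- small3: Small steel bead: a barrel 16 mm in diameter and 14 mm high, 22 g, that passes through the holes. Origin: its centre.
- large0: Large steel bead: a barrel 36 mm in diameter and 20 mm high, 150 g, too big for the holes; it may cover one. Origin: its centre.
- large1: Large steel bead: a barrel 36 mm in diameter and 20 mm high, 150 g, too big for the holes; it may cover one. Origin: its centre.
- large2: Large steel bead: a barrel 36 mm in diameter and 20 mm high, 150 g, too big for the holes; it may cover one. Origin: its centre.
There are look-alikes about, which are no part of the job. What is shaped like the large1 but orange or red is not meant.

How it is judged:
By the outcome, as a careful person would: the job done as asked, in the order asked, and still so for the second after the job is handed in, with the robot touching nothing.
It also fails if it takes over 72 s, if anything falls off the work surface, if the arm or the gripper's body presses on something with over 40 N, if the wrist force passes 120 N, or if a joint passes its speed limit or range.

## Working session

There is one attempt and no reset: what is moved stays moved. The work goes in short steps, Python scripts to look and compute and a tool call to move; the robot and the scene stay as the last step left them, time stands still between calls to the robot, and variables do not carry over. Pictures are saved under pics/ and viewed, at most 10 in all, crops included, and the job is handed in when it is done.

Besides the shell and the picture viewer there is one more tool, called after "Emit:" as name(argument=value, ...) on one line, values as JSON. play_rows: Moves the arm, as the interface text tells. Its arguments: {"type":"object","properties":{"rows":{"type":"string"},"newtons":{"type":"number"}},"required":["rows"]}

```bash
mkdir -p pics; cat > h.py <<'E'
import numpy as np, cv2
from rig import get_obs, cams, job, robot
def grab(n,save=None):
    f=cams.grab_frame(n)
    if save: cv2.imwrite('pics/'+save,f['pixels'][:,:,::-1]); np.savez('pics/'+save[:-4]+'.npz',**f)
    return f
def atz(f,u,v,z):
    K,R,t=f['camera_matrix'],f['R'],f['t']
    d=R.T@np.linalg.inv(K)@np.array([u,v,1.]); c=-R.T@t
    return c+d*(z-c[2])/d[2]
def proj(f,X):
    p=f['camera_matrix']@(f['R']@np.array(X,float)+f['t']); return p[:2]/p[2]
E
python3 - <<'E'
from h import *
a=grab('top','top1.png'); b=grab('side','side1.png')
print(robot.nose_length, get_obs()['tcp_rot'], a['camera_matrix'],-a['R'].T@a['t'],-b['R'].T@b['t'])
E
```

```text
25.0 [-1.79885492e+02 -1.65899287e-02  2.19327788e+01] [[440.57784193   0.         318.97788805]
 [  0.         440.57784193 239.99264489]
 [  0.           0.           1.        ]] [536.85429457  18.70090807 788.44478627] [348.41915953 978.83349522 806.35348751]
```

View pics/top1.png

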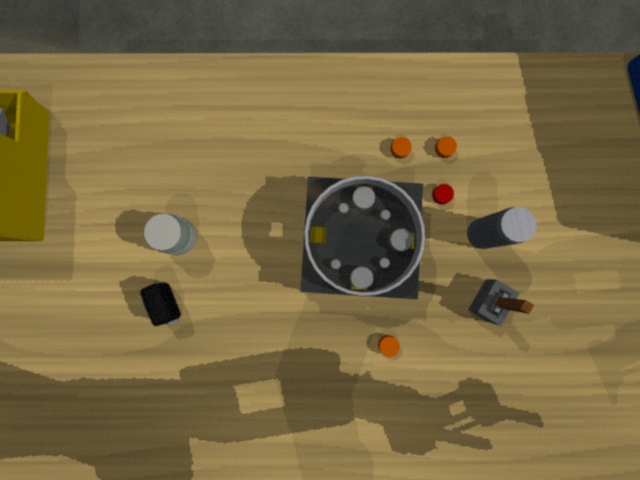

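View pics/side1.png

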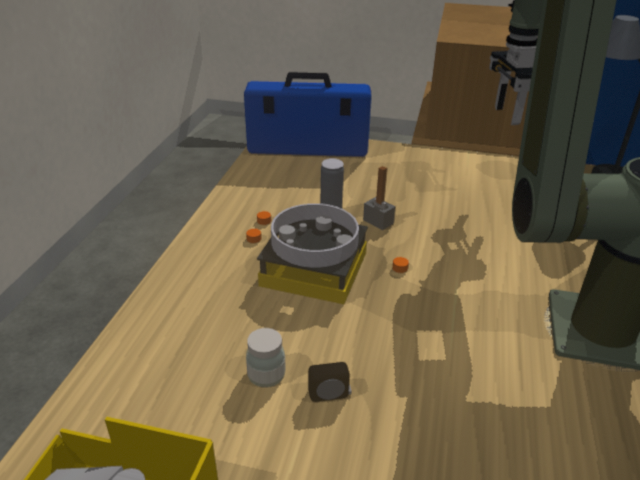

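Top view: the pan is at about (364,236). The three steel large beads in the pan are at (364,197), (401,240) and (361,277), and the small ones are at (344,208), (385,214), (336,264) and (384,263). The stand is at (495,302) and the paddle top at (528,306). The orange and red discs outside the pan, (401,147), (446,147), (443,194) and (389,346), are decoys. I'll confirm with an enlarged crop.

```bash
python3 - <<'E'
from h import *
im=cv2.imread('pics/top1.png')
a=cv2.resize(im[170:305,295:435],None,fx=4,fy=4,interpolation=cv2.INTER_CUBIC)
b=cv2.resize(im[270:340,460:540],None,fx=2.85,fy=2.85,interpolation=cv2.INTER_CUBIC)
o=np.zeros((540,800,3),np.uint8);o[:540,:560]=a;o[:b.shape[0],565:565+b.shape[1]]=b[:,:235]
cv2.imwrite('pics/crop1.png',o)
E
```

```text
(no output)
```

View pics/crop1.png

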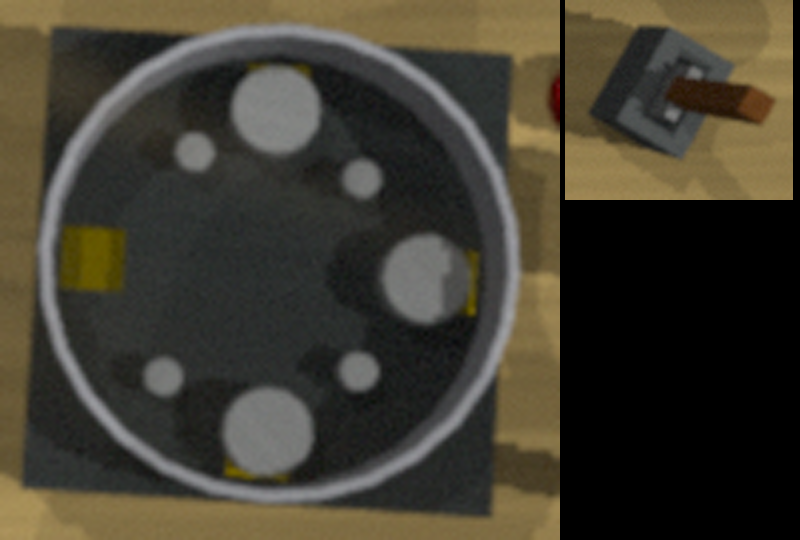

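```bash
python3 - <<'E'
from h import *
f=dict(np.load('pics/top1.npz')); K=f['camera_matrix']
v,u=np.mgrid[:480,:640]; d=f['depth']
P=(np.stack([(u-K[0,2])/K[0,0]*d,(v-K[1,2])/K[1,1]*d,d],-1)-f['t'])@f['R']
def c(x,y,z): return atz(f,295+(x+.5)/4-.5,170+(y+.5)/4-.5,z)
cor=np.array([c(*p,75)for p in[(52,27),(512,57),(490,516),(22,487)]]);print('corners',cor.round(1)[:,:2],cor.mean(0).round(1))
e=cor[0]-cor[1];e2=cor[1]-cor[2];print('yaw',np.degrees(np.arctan2(e[1],e[0]))-90,np.degrees(np.arctan2(e2[1],e2[0])),np.linalg.norm(e),np.linalg.norm(e2))
C=c(279,263.5,115);print('rim',C)
for n,p,z in[('L0',(277,110),95),('L1',(427,279),95),('L2',(269,432),95),('s0',(195,152),89),('s1',(362,179),89),('s2',(163,377),89),('s3',(358,372),89),('hole',(93,260),75)]:print(n,c(*p,z).round(1))
w=P[265:345,460:545].reshape(-1,3)
m=w[(abs(w[:,2]-50)<4)][:,:2].astype(np.float32)
m=m
print('stand',len(m),cv2.minAreaRect(m),m.mean(0),'h',np.median(w[abs(w[:,2]-50)<4][:,2]))
t=w[w[:,2]>146];print('ptop',len(t),t.mean(0),cv2.minAreaRect(t[:,:2].astype(np.float32)))
for a,b in((55,75),(75,95),(95,115),(115,135)):
  q=w[(w[:,2]>a)&(w[:,2]<b)];print(a,len(q),q.mean(0))
g=dict(np.load('pics/side1.npz'));
d=g['depth'];K=g['camera_matrix'];Q=(np.stack([(u-K[0,2])/K[0,0]*d,(v-K[1,2])/K[1,1]*d,d],-1)-g['t'])@g['R']
w=Q[150:240,355:405].reshape(-1,3);w=w[(w[:,0]<600)]
for a,b in((52,75),(75,95),(95,115),(115,135),(135,160)):
  q=w[(w[:,2]>a)&(w[:,2]<b)];print('side',a,len(q),np.median(q,0))
q=w[abs(w[:,2]-50)<3];print(cv2.minAreaRect(q[:,:2].astype(np.float32)))
w=P[200:255,460:540].reshape(-1,3);q=w[w[:,2]>140];print('can',q.mean(0))
E
```

```text
corners [[ 696.8   37.5]
 [ 684.  -151.1]
 [ 497.2 -138.6]
 [ 509.1   49.5]] [596.8 -50.6  75. ]
yaw -3.8797002159867304 -3.8313047390043766 189.0491715557982 187.23732332506594
rim [595.68217396 -50.62761307 115.        ]
L0 [658.7 -52.5  95. ]
L1 [ 591.2 -111.    95. ]
L2 [531.1 -48.1  95. ]
s0 [642.8 -20.1  89. ]
s1 [631.8 -86.8  89. ]
s2 [552.9  -6.9  89. ]
s3 [554.7 -84.2  89. ]
hole [600.7  20.8  75. ]
stand 653 ((490.8454895019531, -278.5650634765625), (44.974727630615234, 64.34354400634766), 58.61830139160156) [ 490.9422  -275.90277] h 48.41825391465291
ptop 150 [ 498.11323481 -230.49631828  251.43872059] ((517.5497436523438, -134.94863891601562), (309.200439453125, 17.848007202148438), 79.53526306152344)
55 111 [ 490.53540845 -274.90079963   62.33146797]
75 64 [ 491.50641957 -272.65821899   85.34123829]
95 70 [ 491.99226201 -272.77610992  105.58302701]
115 76 [ 491.47097595 -272.59419935  125.73076891]
side 52 171 [ 496.36359874 -256.44450499   71.0882381 ]
side 75 87 [ 489.38093984 -269.2893797    83.89303894]
side 95 126 [502.18866725 -92.53129953 109.82794092]
side 115 69 [ 486.22849187 -271.34029062  125.13250448]
side 135 70 [ 486.40007089 -272.54354134  145.28035636]
((506.1048583984375, -216.09793090820312), (173.1167755126953, 72.3394546508789), 72.06405639648438)
can [ 608.30524186 -265.13083624  159.62088293]
```

Emit:
play_rows(rows="0.276 0.2548 0 0 0 -0.93 0.06;0.276 0.2548 0 0 0 -0.93 0.06;0.276 0.2548 0 0 0 -0.93 0.06;0.276 0.2548 0 0 0 -0.93 0.06;0.276 0.2548 0 0 0 -0.93 0.06;0.276 0.2548 0 0 0 -0.93 0.06;0.276 0.2548 0 0 0 -0.93 0.06;0.276 0.2548 0 0 0 -0.93 0.06;0.276 0.2548 0 0 0 -0.93 0.06;0.276 0.2548 0 0 0 -0.93 0.06;0.276 0.2548 0 0 0 -0.93 0.06;0.276 0.2548 0 0 0 -0.93 0.06", newtons=50)

```text
clock: 1.3
tcp_pos: [489.7, -279.7, 230.2]
tcp_rot: [180.0, 0.0, -31.5]
contact_force: [0.4, 0.1, -0.3]
finger_gap: 59.5
grasp_force: 0.0
```

```bash
python3 - <<'E'
from h import *
f=grab('wrist','w1.png');o=get_obs();print(o['clock'],o['tcp_pos'],o['tcp_rot'],o['q'])
K=f['camera_matrix']
v,u=np.mgrid[:480,:640]; d=f['depth']
P=(np.stack([(u-K[0,2])/K[0,0]*d,(v-K[1,2])/K[1,1]*d,d],-1)-f['t'])@f['R']
w=P.reshape(-1,3);w=w[(abs(w[:,0]-490)<60)&(abs(w[:,1]+278)<60)&(d.reshape(-1)>0)]
for z,tol in((151,3),(50,2)):
  q=w[abs(w[:,2]-z)<tol];print(z,len(q),np.median(q[:,2]) if len(q) else 0,cv2.minAreaRect(q[:,:2].astype(np.float32)) if len(q) else 0)
E
```

```text
1.35 [ 489.76907006 -279.74613711  230.32776582] [ 1.79989519e+02  1.93189199e-02 -3.14846913e+01] [-3.85177400e+01  1.05312125e+01  8.98846778e+01 -1.29806536e-02
  7.96020002e+01  8.29692943e+01]
151 711 150.97474090979878 ((489.3358459472656, -278.94134521484375), (15.967877388000488, 15.67495059967041), 58.878963470458984)
50 2540 50.15484352799966 ((489.0863342285156, -278.8455505371094), (44.001285552978516, 64.30675506591797), 58.60056686401367)
```

View pics/w1.png

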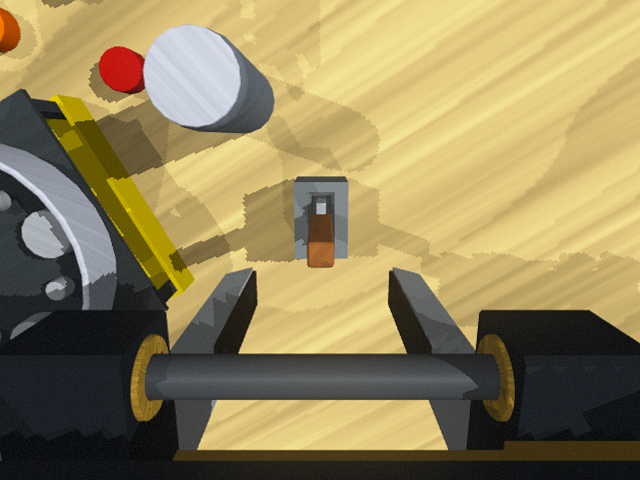

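The wrist view shows the shank top at about (321,245), upright in its slot and square between the fingers. Descending to grasp.

Emit:
play_rows(rows="-0.001 0 -0.03 0 0 0 0.06;-0.001 0 -0.06 0 0 0 0.06;-0.001 0 -0.09 0 0 0 0.06;-0.001 0 -0.105 0 0 0 0.06;-0.001 0 -0.113 0 0 0 0.06;-0.001 0 -0.113 0 0 0 0.06;-0.001 0 -0.113 0 0 0 0.01;-0.001 0 -0.113 0 0 0 0.01;-0.001 0 -0.113 0 0 0 0.01;-0.001 0 -0.113 0 0 0 0.01;-0.001 0 -0.113 0 0 0 0.01;-0.001 0 -0.113 0 0 0 0.01", newtons=50)

```text
clock: 2.55
tcp_pos: [489.9, -278.6, 117.6]
tcp_rot: [180.0, -0.0, -31.3]
contact_force: [-0.4, -0.1, 1.7]
finger_gap: 15.6
grasp_force: 50.3
```

```bash
cat >> h.py <<'E'
C0=np.array([596.2,-50.6]);PY=-3.88
def W(p):
    a=np.radians(PY);return C0+np.array([[np.cos(a),-np.sin(a)],[np.sin(a),np.cos(a)]])@np.array(p,float)
def toPan(w):
    a=np.radians(-PY);return np.array([[np.cos(a),-np.sin(a)],[np.sin(a),np.cos(a)]])@(np.array(w[:2],float)-C0)
def plan(wps,ref,refyaw):
    """wps: (panx,pany,tcpz,pan blade yaw) -> shifts from ref"""
    for x,y,z,yw in wps:
        w=W((x,y));print('%.4f %.4f %.4f 0 0 %.3f'%((w[0]-ref[0])/1e3,(w[1]-ref[1])/1e3,(z-ref[2])/1e3,np.radians(yw+PY-refyaw)), ' pan',round(x,1),round(y,1))
E
python3 - <<'E'
from h import *
def push(b,t,off=14,over=0):
    b,t=map(np.array,(b,t));n=(t-b)/np.linalg.norm(t-b);return b-n*off,t-n*(12-over),np.degrees(np.arctan2(n[1],n[0]))
s,e,a=push((-46.5,40.6),(0,72))
plan([(*s,250,a-90),(*s,190.5,a-90),(*e,190.5,a-90)],(489.76,-278.59,117.6),-31.3);print(a)
E
```

```text
0.0507 0.2646 0.1324 0 0 -0.498  pan -58.1 32.8
0.0507 0.2646 0.0729 0 0 -0.498  pan -58.1 32.8
0.1009 0.2938 0.0729 0 0 -0.498  pan -9.9 65.3
34.02992975547789
```

Emit:
play_rows(rows="0 0 0.03 0 0 0 0.01;0 0 0.07 0 0 0 0.01;0 0 0.11 0 0 0 0.01;0 0 0.132 0 0 0 0.01;0.015 0.08 0.132 0 0 -0.15 0.01;0.025 0.13 0.132 0 0 -0.3 0.01;0.033 0.17 0.132 0 0 -0.4 0.01;0.04 0.21 0.132 0 0 -0.498 0.01;0.047 0.245 0.132 0 0 -0.498 0.01;0.051 0.264 0.132 0 0 -0.498 0.01;0.051 0.264 0.132 0 0 -0.498 0.01;0.051 0.264 0.132 0 0 -0.498 0.01")

```text
clock: 3.75
tcp_pos: [540.5, -14.5, 249.1]
tcp_rot: [179.9, -0.0, -59.8]
contact_force: [-1.0, -0.3, -0.5]
finger_gap: 16.0
grasp_force: 50.0
```

```bash
python3 - <<'E'
from h import *
f=grab('wrist','w2.png');o=get_obs();print(o['clock'],o['tcp_pos'],o['tcp_rot'],toPan(o['tcp_pos']),o['grasp_force'],o['finger_gap'])
print([proj(f,[*W(p),z]).round() for p,z in [((-46.5,40.6),89),((0,72),75),((-58.1,32.8),75),((0,0),75)]])
a=grab('top','top2.png')
cv2.imwrite('pics/c2.png',np.hstack([cv2.resize(cv2.imread('pics/w2.png'),(400,300)),cv2.resize(cv2.imread('pics/top2.png')[170:305,285:465],(400,300))]))
E
```

```text
3.8 [540.50268986 -15.24984578 249.15259239] [ 1.79943819e+02 -1.40736972e-02 -5.98915289e+01] [-57.96168958  31.50025874] 49.99950170516968 15.825988919359967
[array([303., 226.]), array([234., 222.]), array([321., 222.]), array([282., 146.])]
```

View pics/c2.png

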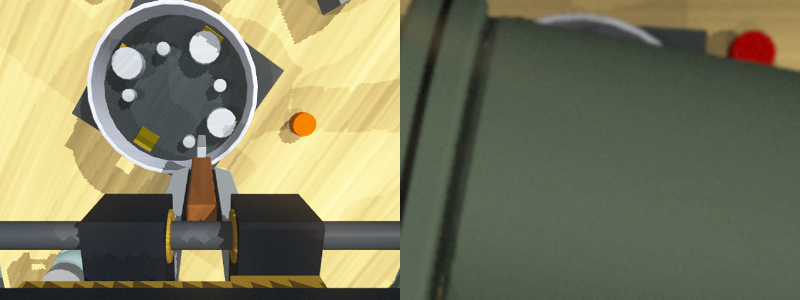

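Paddle is held, with the blade just behind small2 at about (190,141) in the left panel and the open hole at (147,138). Lower and push.

Emit:
play_rows(rows="0 0 -0.03 0 0 0 0.01;0 0 -0.05 0 0 0 0.01;0 0 -0.06 0 0 0 0.01;0 0 -0.06 0 0 0 0.01;0.007 0.004 -0.06 0 0 0 0.01;0.014 0.008 -0.06 0 0 0 0.01;0.021 0.012 -0.06 0 0 0 0.01;0.028 0.016 -0.06 0 0 0 0.01;0.035 0.02 -0.06 0 0 0 0.01;0.042 0.0245 -0.06 0 0 0 0.01;0.05 0.029 -0.06 0 0 0 0.01;0.05 0.029 -0.06 0 0 0 0.01;0.05 0.029 -0.06 0 0 0 0.01")

```text
clock: 5.15
tcp_pos: [590.8, 14.6, 189.2]
tcp_rot: [180.0, 0.0, -59.9]
contact_force: [0.1, -0.8, -0.5]
finger_gap: 15.5
grasp_force: 50.0
```

```bash
cat >> h.py <<'E'
def blobs(f):
    """bright grey beads seen in the wrist view, pan coords at z=89 (small) and 95 (large) by area"""
    p=f['pixels'].astype(int); K=f['camera_matrix'];v,u=np.mgrid[:480,:640]; d=f['depth']
    P=(np.stack([(u-K[0,2])/K[0,0]*d,(v-K[1,2])/K[1,1]*d,d],-1)-f['t'])@f['R']
    a=np.radians(-PY);q=(P[...,:2]-C0)@np.array([[np.cos(a),-np.sin(a)],[np.sin(a),np.cos(a)]]).T
    m=(d>0)&(np.hypot(q[...,0],q[...,1])<86)&(P[...,2]>82)&(P[...,2]<99)
    n,l,s,c=cv2.connectedComponentsWithStats(m.astype(np.uint8))
    for i in range(1,n):
        if s[i,4]>40:
            k=l==i;(cx,cy),r=cv2.minEnclosingCircle(q[k].astype(np.float32));print('blob pan (%.1f,%.1f) r %.1f z %.1f px %s n %d'%(cx,cy,r,np.percentile(P[k][:,2],80),c[i].round(),s[i,4]))
    t=(d>0)&(np.abs(q).max(-1)<95)&(P[...,2]<30)&(P[...,2]>8)
    n,l,s,c=cv2.connectedComponentsWithStats(t.astype(np.uint8))
    for i in range(1,n):
        if s[i,4]>15:
            k=l==i;print('tray',q[k].mean(0).round(),P[k][:,2].max().round(),s[i,4])
E
python3 - <<'E'
from h import *
f=grab('wrist','w3.png');o=get_obs();print(o['clock'],o['tcp_pos'],o['tcp_rot'],toPan(o['tcp_pos']),o['contact_force'])
blobs(f)
E
```

```text
5.2 [590.56722103  14.41136068 189.25645421] [ 1.79965716e+02  1.24333944e-02 -5.98794811e+01] [-10.01899404  64.48119862] [ 0.34540983 -0.74948052 -1.35060214]
blob pan (-1.3,-59.7) r 17.9 z 95.7 px [431.  61.] n 3570
blob pan (37.6,-32.7) r 7.9 z 89.7 px [347.  64.] n 642
blob pan (62.2,3.7) r 18.0 z 95.8 px [276.  92.] n 3235
blob pan (-39.4,-35.5) r 8.0 z 89.6 px [454. 136.] n 607
blob pan (44.1,34.7) r 7.9 z 89.6 px [275. 156.] n 543
blob pan (-65.8,-0.4) r 18.2 z 95.7 px [455. 209.] n 2890
blob pan (-1.7,50.8) r 4.0 z 96.6 px [323. 219.] n 66
tray [ 91. -13.] 30.0 39
tray [-2. 92.] 30.0 204
```

```bash
python3 - <<'E'
from h import *
def push(b,t,off=14,over=0):
    b,t=map(np.array,(b,t));n=(t-b)/np.linalg.norm(t-b);return b-n*off,t-n*(12-over),np.degrees(np.arctan2(n[1],n[0]))
s,e,a=push((44.1,34.7),(0,73),14.5)
plan([(34,3.7,220,90),(34,3.7,189.3,90),(47,3.7,189.3,90),(42,3.7,189.3,90),(42,3.7,220,90),(*s,220,a-90),(*s,189.3,a-90),(*e,189.3,a-90)],(590.7,14.4,189.3),-59.9);print(a)
E
```

```text
0.0397 -0.0636 0.0307 0 0 2.549  pan 34 3.7
0.0397 -0.0636 0.0000 0 0 2.549  pan 34 3.7
0.0526 -0.0645 0.0000 0 0 2.549  pan 47 3.7
0.0477 -0.0642 0.0000 0 0 2.549  pan 42 3.7
0.0477 -0.0642 0.0307 0 0 2.549  pan 42 3.7
0.0621 -0.0436 0.0307 0 0 1.833  pan 55.0 25.2
0.0621 -0.0436 0.0000 0 0 1.833  pan 55.0 25.2
0.0189 -0.0006 0.0000 0 0 1.833  pan 9.1 65.1
139.02631463156692
```

Emit:
play_rows(rows="0 0 0.04 0 0 0 0.01;0.02 -0.03 0.05 0 0 0.15 0.01;0.04 -0.064 0.05 0 0 0.3 0.01;0.04 -0.064 0.05 0 0 0.6 0.01;0.04 -0.064 0.05 0 0 0.9 0.01;0.04 -0.064 0.05 0 0 1.2 0.01;0.04 -0.064 0.05 0 0 1.5 0.01;0.04 -0.064 0.05 0 0 1.8 0.01;0.04 -0.064 0.05 0 0 2.1 0.01;0.04 -0.064 0.05 0 0 2.4 0.01;0.04 -0.064 0.05 0 0 2.549 0.01;0.04 -0.064 0.05 0 0 2.549 0.01;0.04 -0.064 0.05 0 0 2.549 0.01;0.04 -0.064 0.05 0 0 2.549 0.01;0.04 -0.064 0.05 0 0 2.549 0.01;0.04 -0.064 0.05 0 0 2.549 0.01;0.04 -0.064 0.05 0 0 2.549 0.01;0.04 -0.064 0.05 0 0 2.549 0.01;0.04 -0.064 0.05 0 0 2.549 0.01;0.04 -0.064 0.05 0 0 2.549 0.01")

```text
clock: 7.2
tcp_pos: [630.5, -49.8, 239.4]
tcp_rot: [-180.0, 0.0, 86.0]
contact_force: [0.2, -0.1, -1.3]
finger_gap: 16.0
grasp_force: 50.0
```

```bash
python3 - <<'E'
from h import *
f=grab('wrist','w4.png');o=get_obs();print(o['clock'],o['tcp_pos'],o['tcp_rot'],toPan(o['tcp_pos']),o['contact_force'])
blobs(f)
E
```

```text
7.25 [630.55657375 -49.70148757 239.41381078] [-1.79990144e+02  5.85868970e-04  8.60005244e+01] [34.21702744  3.22126028] [-0.57881589 -0.68484725 -1.17160421]
blob pan (44.4,35.3) r 7.9 z 89.7 px [337. 184.] n 366
blob pan (62.3,4.2) r 18.0 z 95.7 px [362. 226.] n 1865
blob pan (-65.7,-0.0) r 18.2 z 95.7 px [191. 232.] n 1964
blob pan (-39.0,-35.0) r 8.0 z 89.5 px [230. 275.] n 351
blob pan (-12.0,-51.0) r 10.5 z 95.4 px [263. 297.] n 236
tray [91. -8.] 29.0 81
```

View pics/w4.png

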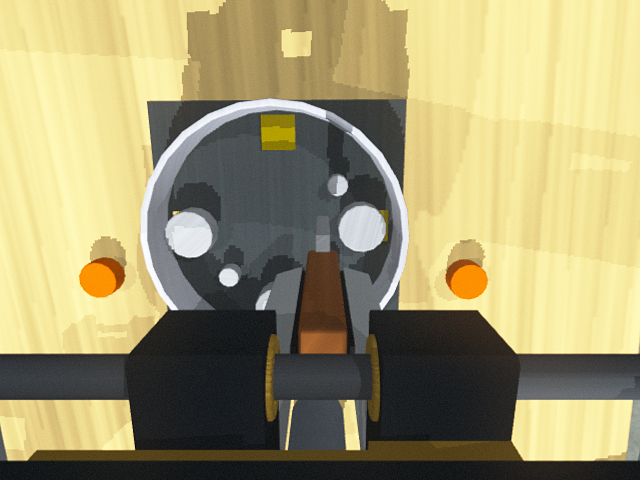

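small2 has dropped: it is gone from the screen, and the open hole is at (278,132). Next I nudge large0, at (362,228), outward and then push small0, at (337,185).

Emit:
play_rows(rows="0 0 -0.03 0 0 0 0.01;0 0 -0.05 0 0 0 0.01;0 0 -0.05 0 0 0 0.01;0.005 0 -0.05 0 0 0 0.01;0.009 -0.0005 -0.05 0 0 0 0.01;0.013 -0.001 -0.05 0 0 0 0.01;0.013 -0.001 -0.05 0 0 0 0.01;0.008 0 -0.05 0 0 0 0.01;0.008 0 -0.02 0 0 0 0.01;0.012 0.008 0 0 0 -0.15 0.01;0.018 0.018 0 0 0 -0.3 0.01;0.022 0.0205 0 0 0 -0.45 0.01;0.022 0.0205 0 0 0 -0.6 0.01;0.022 0.0205 0 0 0 -0.716 0.01;0.022 0.0205 0 0 0 -0.716 0.01;0.022 0.0205 0 0 0 -0.716 0.01;0.022 0.0205 0 0 0 -0.716 0.01")

```text
clock: 8.95
tcp_pos: [652.6, -29.1, 239.5]
tcp_rot: [-180.0, 0.0, 45.2]
contact_force: [-0.5, 0.0, -0.5]
finger_gap: 15.7
grasp_force: 50.0
```

```bash
python3 - <<'E'
from h import *
f=grab('wrist','w5.png');o=get_obs();print(o['clock'],o['tcp_pos'],o['tcp_rot'],toPan(o['tcp_pos']),o['contact_force'])
blobs(f)
E
```

```text
9.0 [652.6199162  -29.10342419 239.47591605] [-1.79996461e+02  7.81710045e-04  4.52062228e+01] [54.83599007 25.2650729 ] [-0.22870874 -0.50659382 -1.56225935]
blob pan (70.4,4.5) r 18.1 z 95.7 px [356. 235.] n 1779
blob pan (44.6,35.3) r 8.0 z 89.6 px [304. 225.] n 359
```

Emit:
play_rows(rows="0 0 -0.03 0 0 0 0.01;0 0 -0.05 0 0 0 0.01;0 0 -0.05 0 0 0 0.01;-0.006 0.006 -0.05 0 0 0 0.01;-0.012 0.012 -0.05 0 0 0 0.01;-0.018 0.018 -0.05 0 0 0 0.01;-0.024 0.024 -0.05 0 0 0 0.01;-0.03 0.03 -0.05 0 0 0 0.01;-0.036 0.036 -0.05 0 0 0 0.01;-0.04 0.04 -0.05 0 0 0 0.01;-0.044 0.044 -0.05 0 0 0 0.01;-0.044 0.044 -0.05 0 0 0 0.01;-0.044 0.044 -0.05 0 0 0 0.01;-0.044 0.044 -0.02 0 0 0 0.01;-0.044 0.03 0 0 0 -0.1 0.01;-0.04 0 0 0 0 -0.25 0.01;-0.03 -0.03 0 0 0 -0.4 0.01;-0.02 -0.06 0 0 0 -0.513 0.01;-0.015 -0.085 0 0 0 -0.513 0.01;-0.015 -0.085 0 0 0 -0.513 0.01")

```text
clock: 11.0
tcp_pos: [638.3, -118.1, 239.1]
tcp_rot: [179.9, 0.0, 15.5]
contact_force: [-0.3, 0.7, -0.4]
finger_gap: 16.0
grasp_force: 50.0
```

```bash
python3 - <<'E'
from h import *
f=grab('wrist','w6.png');o=get_obs();print(o['clock'],o['tcp_pos'],o['tcp_rot'],toPan(o['tcp_pos']),o['contact_force'])
blobs(f)
def push(b,t,off=14,over=0):
    b,t=map(np.array,(b,t));n=(t-b)/np.linalg.norm(t-b);return b-n*off,t-n*(12-over),np.degrees(np.arctan2(n[1],n[0]))
s,e,a=push((38,-32.7),(0,73),15)
plan([(*s,239.4,a-90),(*e,189.4,a-90)],o['tcp_pos'],o['tcp_rot'][2]);print(a)
s,e,a=push((-39,-35),(0,73),15)
plan([(*s,239.4,a-90),(*e,189.4,a-90)],o['tcp_pos'],o['tcp_rot'][2]);print(a)
E
```

```text
11.05 [ 637.93693005 -116.01035394  239.05222521] [-1.79984173e+02  1.28339767e-02  1.55717914e+01] [ 46.06739165 -62.43621672] [-0.64418047  0.70936941 -1.69540373]
blob pan (70.6,4.1) r 17.9 z 95.8 px [243. 167.] n 1943
blob pan (38.1,-32.7) r 7.9 z 89.7 px [279. 223.] n 356
blob pan (5.4,-52.6) r 14.6 z 95.1 px [291. 265.] n 312
blob pan (-35.6,-34.3) r 6.8 z 88.7 px [253. 307.] n 90
tray [-20.  88.] 30.0 454
-0.0019 0.0158 0.0003 0 0 0.006  pan 43.1 -46.8
-0.0335 0.1267 -0.0497 0 0 0.006  pan 4.1 61.7
109.7739192398805
-0.0891 0.0194 0.0003 0 0 -0.686  pan -44.1 -49.1
-0.0416 0.1273 -0.0497 0 0 -0.686  pan -4.1 61.7
70.14478563067895
```

View pics/w6.png

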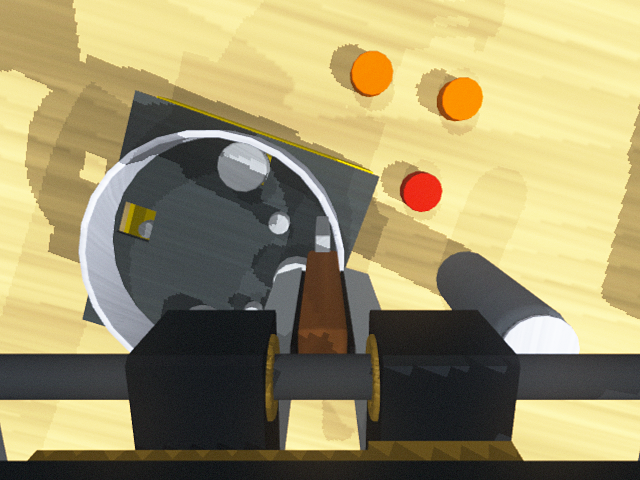

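```bash
python3 - <<'E'
from h import *
f=dict(np.load('pics/w6.npz'));K=f['camera_matrix'];d=f['depth'];print(f['depth'][215:242:4,122:158:4].round())
for u,v in((145,230),(135,215),(130,222),(170,240)):
  z=d[v,u];print(u,v,f['pixels'][v,u],(np.array([(u-K[0,2])/K[0,0]*z,(v-K[1,2])/K[1,1]*z,z])-f['t'])@f['R'])
E
```

```text
[[328. 400. 366. 370. 378. 389. 395. 395. 394.]
 [401. 402. 366. 373. 382. 392. 396. 396. 397.]
 [402. 366. 364. 374. 385. 384. 384. 383. 324.]
 [402. 367. 368. 378. 388. 383. 385. 383. 325.]
 [331. 368. 372. 380. 392. 386. 386. 385. 326.]
 [327. 327. 328. 333. 395. 385. 385. 328. 326.]
 [327. 328. 326. 328. 328. 329. 330. 328. 327.]]
145 230 [135 138 144] [577.27012741  34.75778814  17.99532934]
135 215 [101  90   0] [592.23381912  41.51536144  29.51259283]
130 222 [160 138   0] [586.39881801  42.72560948  34.61501205]
170 240 [71 81 80] [593.79768295  -6.45429306  76.2338636 ]
```

The hole is open, and a bead lies in the tray below it (top at z=18). Now pushing small1, at (279,223).

Emit:
play_rows(rows="-0.0016 0.0135 0 0 0 0.006 0.01;-0.0016 0.0135 -0.02 0 0 0.006 0.01;-0.0016 0.0135 -0.05 0 0 0.006 0.01;-0.0016 0.0135 -0.05 0 0 0.006 0.01;-0.0046 0.024 -0.05 0 0 0.006 0.01;-0.0074 0.034 -0.05 0 0 0.006 0.01;-0.0102 0.044 -0.05 0 0 0.006 0.01;-0.013 0.054 -0.05 0 0 0.006 0.01;-0.0159 0.064 -0.05 0 0 0.006 0.01;-0.0188 0.074 -0.05 0 0 0.006 0.01;-0.0216 0.084 -0.05 0 0 0.006 0.01;-0.0245 0.094 -0.05 0 0 0.006 0.01;-0.0273 0.104 -0.05 0 0 0.006 0.01;-0.0295 0.112 -0.05 0 0 0.006 0.01;-0.0318 0.12 -0.05 0 0 0.006 0.01;-0.0332 0.125 -0.05 0 0 0.006 0.01;-0.0332 0.125 -0.05 0 0 0.006 0.01;-0.0332 0.125 -0.05 0 0 0.006 0.01")

```text
clock: 12.85
tcp_pos: [604.7, 10.8, 189.5]
tcp_rot: [180.0, -0.0, 16.1]
contact_force: [0.1, -0.5, -0.3]
finger_gap: 15.9
grasp_force: 50.0
```

Emit:
play_rows(rows="0 0 0.03 0 0 0 0.01;0 -0.02 0.05 0 0 -0.1 0.01;-0.02 -0.05 0.05 0 0 -0.25 0.01;-0.04 -0.08 0.05 0 0 -0.4 0.01;-0.0475 -0.108 0.05 0 0 -0.55 0.01;-0.0475 -0.108 0.05 0 0 -0.692 0.01;-0.0475 -0.108 0.05 0 0 -0.692 0.01;-0.0475 -0.108 0.05 0 0 -0.692 0.01")

```text
clock: 13.65
tcp_pos: [557.1, -97.3, 239.5]
tcp_rot: [-180.0, -0.0, -23.4]
contact_force: [-0.8, 0.5, -0.7]
finger_gap: 15.7
grasp_force: 50.0
```

```bash
python3 - <<'E'
from h import *
f=grab('wrist','w7.png');o=get_obs();print(o['clock'],o['tcp_pos'],o['tcp_rot'],toPan(o['tcp_pos']),o['contact_force'])
blobs(f)
E
```

```text
13.7 [557.21462536 -96.96768436 239.42433644] [-1.79993398e+02 -1.51085610e-03 -2.34088500e+01] [-35.75845516 -48.89943224] [-0.62599535  0.67859169 -1.38760758]
blob pan (70.4,4.0) r 18.1 z 95.8 px [200. 113.] n 2253
blob pan (-1.2,-60.0) r 17.8 z 95.7 px [320. 179.] n 1923
blob pan (-39.3,-35.8) r 7.9 z 89.6 px [306. 236.] n 327
blob pan (-65.0,-0.7) r 17.8 z 95.6 px [268. 277.] n 917
tray [91. -0.] 30.0 18
tray [-4. 91.] 30.0 385
```

View pics/w7.png

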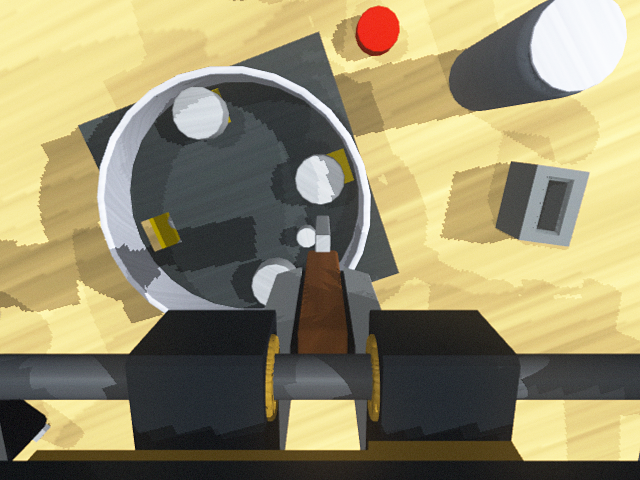

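Only small3, at (306,237), is left on the screen, and the hole at (160,232) is open. I correct the start position and push it.

Emit:
play_rows(rows="-0.008 0.0005 0 0 0 -0.006 0.01;-0.008 0.0005 -0.02 0 0 -0.006 0.01;-0.008 0.0005 -0.05 0 0 -0.006 0.01;-0.008 0.0005 -0.05 0 0 -0.006 0.01;-0.004 0.01 -0.05 0 0 -0.006 0.01;0.0005 0.02 -0.05 0 0 -0.006 0.01;0.005 0.03 -0.05 0 0 -0.006 0.01;0.0095 0.04 -0.05 0 0 -0.006 0.01;0.014 0.05 -0.05 0 0 -0.006 0.01;0.0185 0.06 -0.05 0 0 -0.006 0.01;0.0225 0.07 -0.05 0 0 -0.006 0.01;0.027 0.08 -0.05 0 0 -0.006 0.01;0.0315 0.09 -0.05 0 0 -0.006 0.01;0.035 0.098 -0.05 0 0 -0.006 0.01;0.0385 0.106 -0.05 0 0 -0.006 0.01;0.0395 0.1085 -0.05 0 0 -0.006 0.01;0.0395 0.1085 -0.05 0 0 -0.006 0.01;0.0395 0.1085 -0.05 0 0 -0.006 0.01")

```text
clock: 15.5
tcp_pos: [596.5, 11.2, 189.4]
tcp_rot: [180.0, 0.0, -23.9]
contact_force: [0.6, -0.4, -1.9]
finger_gap: 15.8
grasp_force: 50.0
```

Emit:
play_rows(rows="0 0 0.03 0 0 0 0.01;0 0 0.06 0 0 0 0.01;-0.02 -0.03 0.06 0 0 0 0.01;-0.04 -0.08 0.06 0 0 0 0.01;-0.04 -0.11 0.06 0 0 0 0.01;-0.04 -0.11 0.06 0 0 0 0.01")

```text
clock: 16.1
tcp_pos: [555.8, -103.0, 249.8]
tcp_rot: [179.9, -0.1, -24.2]
contact_force: [0.4, 0.8, -0.7]
finger_gap: 16.0
grasp_force: 50.0
```

```bash
python3 - <<'E'
from h import *
f=grab('wrist','w8.png');o=get_obs();print(o['clock'],o['tcp_pos'],o['tcp_rot'],toPan(o['tcp_pos']),o['contact_force'])
blobs(f)
print((np.array([489.4,-278.75,250])-o['tcp_pos']).round(1), np.radians(-31.3-o['tcp_rot'][2]))
E
```

```text
16.15 [ 556.10742779 -100.89027398  249.65337327] [ 1.79996667e+02 -2.25639936e-02 -2.41566903e+01] [-36.597685  -52.8879519] [-0.13621043  0.94265177 -0.07325941]
blob pan (69.9,3.8) r 18.0 z 95.8 px [194. 118.] n 2106
blob pan (-1.2,-60.0) r 17.9 z 95.8 px [311. 179.] n 1804
blob pan (-64.6,-0.5) r 17.9 z 95.6 px [264. 277.] n 1098
tray [91.  1.] 29.0 17
tray [-6. 92.] 30.0 209
[ -66.7 -177.9    0.3] -0.12467427354586724
```

View pics/w8.png

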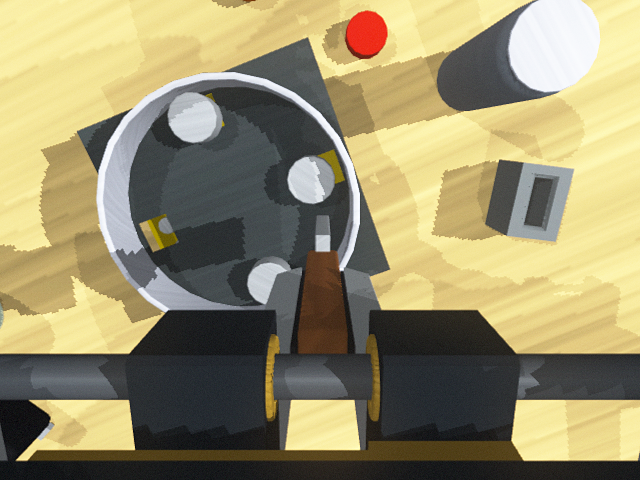

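All four small beads are gone from the screen and the three large ones remain at (195,117), (311,180) and (268,282). The blade tip still appears at the same pixel, about (322,218), so it hasn't slipped. Returning it to the stand.

Emit:
play_rows(rows="-0.013 -0.035 0 0 0 -0.04 0.01;-0.028 -0.075 0 0 0 -0.08 0.01;-0.043 -0.115 0 0 0 -0.13 0.01;-0.056 -0.15 0 0 0 -0.13 0.01;-0.0666 -0.18 0 0 0 -0.13 0.01;-0.0666 -0.18 0 0 0 -0.13 0.01;-0.0666 -0.18 0 0 0 -0.13 0.01;-0.0666 -0.18 -0.03 0 0 -0.13 0.01;-0.0666 -0.18 -0.06 0 0 -0.13 0.01;-0.0666 -0.18 -0.08 0 0 -0.13 0.01;-0.0666 -0.18 -0.08 0 0 -0.13 0.01;-0.0666 -0.18 -0.086 0 0 -0.13 0.01;-0.0666 -0.18 -0.092 0 0 -0.13 0.01;-0.0666 -0.18 -0.092 0 0 -0.13 0.01")

```text
clock: 17.55
tcp_pos: [490.3, -278.3, 157.7]
tcp_rot: [-180.0, -0.0, -31.3]
contact_force: [-0.0, 0.5, -0.9]
finger_gap: 15.9
grasp_force: 50.0
```

Emit:
play_rows(rows="0 0 -0.01 0 0 0 0.01;0 0 -0.02 0 0 0 0.01;0 0 -0.03 0 0 0 0.01;0 0 -0.036 0 0 0 0.01;0 0 -0.04 0 0 0 0.01;0 0 -0.04 0 0 0 0.01;0 0 -0.04 0 0 0 0.01")

```text
clock: 18.25
tcp_pos: [490.1, -278.8, 117.6]
tcp_rot: [180.0, -0.0, -31.4]
contact_force: [-0.4, 0.8, -1.7]
finger_gap: 16.0
grasp_force: 50.0
```

Emit:
play_rows(rows="0 0 0 0 0 0 0.03;0 0 0 0 0 0 0.06;0 0 0 0 0 0 0.06;0 0 0 0 0 0 0.06;0 0 0.03 0 0 0 0.06;0 0 0.06 0 0 0 0.06;0 0 0.1 0 0 0 0.06;0 0 0.13 0 0 0 0.06;-0.05 -0.05 0.13 0 0 0 0.06;-0.09 -0.09 0.13 0 0 0 0.06;-0.12 -0.12 0.13 0 0 0 0.06;-0.15 -0.15 0.13 0 0 0 0.06;-0.15 -0.15 0.13 0 0 0 0.06;-0.15 -0.15 0.13 0 0 0 0.06")

```text
clock: 19.65
tcp_pos: [338.6, -429.8, 247.5]
tcp_rot: [-180.0, -0.0, -31.6]
contact_force: [0.9, -1.1, -0.2]
finger_gap: 59.8
grasp_force: 0.0
```

```bash
python3 - <<'E'
from h import *
f=grab('top','top9.png');g=grab('side','side9.png');o=get_obs();print(o['clock'],o['tcp_pos'])
blobs(f)
w=f; K=f['camera_matrix'];v,u=np.mgrid[:480,:640]; d=f['depth']
P=(np.stack([(u-K[0,2])/K[0,0]*d,(v-K[1,2])/K[1,1]*d,d],-1)-f['t'])@f['R']
q=P.reshape(-1,3);q=q[(abs(q[:,0]-490)<40)&(abs(q[:,1]+278)<40)&(q[:,2]>120)];print(len(q),q[:,2].max(),np.median(q[q[:,2]>145],0))
a=cv2.resize(cv2.imread('pics/top9.png')[165:345,290:550],(520,360));b=cv2.resize(cv2.imread('pics/side9.png')[150:300,250:420],(280,247))
c=np.zeros((360,800,3),np.uint8);c[:,:520]=a;c[:247,520:]=b;cv2.imwrite('pics/c9.png',c)
E
```

```text
19.75 [ 340.50337326 -427.96335501  247.38668174]
blob pan (71.1,4.1) r 17.8 z 94.1 px [363. 193.] n 382
blob pan (0.0,-60.0) r 17.9 z 94.4 px [400. 239.] n 412
blob pan (-64.2,-0.6) r 17.8 z 94.3 px [361. 277.] n 408
tray [ 0. 78.] 30.0 50
231 151.69019017943765 [ 491.96139504 -278.36090423  148.968622  ]
```

View pics/c9.png

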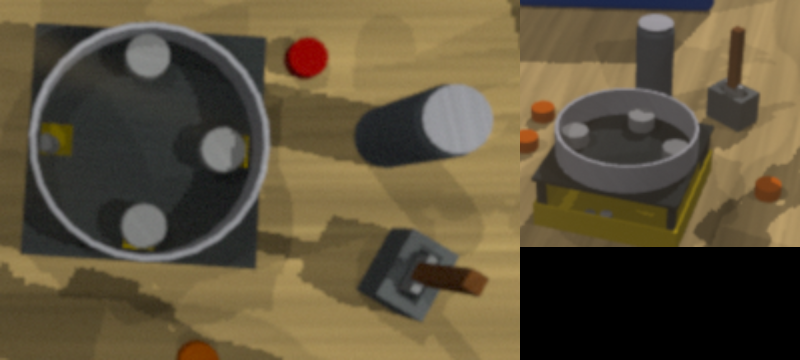

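The final view shows only the three large beads on the screen, at (148,55), (222,149) and (144,226), with small beads in the tray. The paddle stands upright in its slot at (425,275), with its top at about z=151. Handing in.

```bash
python3 -c "
from rig import job
print(job.job_done())"
```

```text
the job is handed in; nothing more can be done
None
```

I handed the job in at about 20 s: the screen holds only the three large beads, the four small ones went through the open hole (I saw beads in the tray but couldn't count all four), the paddle stands back down in its slot, released, and no move touched the can, jar or tape.

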